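# Sort a solid from a hollow standoff post by weight

### The arm

A 6-joint arm with a two-finger parallel gripper is mounted at the origin on the work surface. World frame = base frame: x ahead of the robot, y to its left, z up, the work surface at z = 0. Lengths are in mm, angles in rad, forces in N, time in s.
With the tool pointing down it reaches from about 350 to 975 mm from the base axis. Payload 7.1 kg.
Tool frame: the origin (TCP) lies midway between the tips of the shut fingers; the grasp point (between the pads) lies 19 mm behind it (ctrl.grasp_offset is the distance from the TCP to the grasp point, in mm); z points along the fingers, y is the line along which they close (so a half turn about z gives the same grasp; the last joint's range is limited). The gripper opens to 88 mm and grips with 3 to 60 N. Pads are 20 mm wide; open, the fingers measure 115 mm over their backs; the gripper's body (75 mm by 178 mm) begins 61 mm behind the grasp point.
Start: joints at [-1.178, 0.423, 1.63, -0, 1.089, -0.019], TCP at [250.177, -572.727, 222.675] pointing down, gripper open.
Joint ranges: [-3, 3], [-0.9, 2.11], [0.09, 2.58], [-1.31, 4.45], [0.11, 2.69], [-2.54, 2.54]. Speed limits (rad/s): [2.39, 2.39, 3.01, 3.14, 3.14, 3.14].

### API

Orientations are given as a rotation vector (axis times angle).
In Python, from workcell import ctrl gives the robot as it stands. The module is installed in compiled form; this text tells all that it offers.
- The arm moves only by the tool servo_tool, never from a script. Its argument "rows" is a list of rows, each a list of 7 numbers: the turn, a rotation vector about the tool's x, y, z as a fraction of full scale, then the shift along the tool's x, y, z as a fraction of full scale, then the finger opening in mm, from 0 to 87.8. A call has 1 to 10 rows; each row is the pose to reach, as a shift and turn from the pose commanded when the call began, along the tool's axes at that moment; what a row does not reach only later rows make up. Full scale, the value 1, is 20 cm for a shift and 1.5 rad for a turn. A row lasts 1/8 s, in which the tool goes at most 62.5 mm and 10.7 degrees, less where a joint would pass 70% of its speed; a pose out of reach is approached as far as the arm can. A call with a number of a shift or a turn outside -1 to 1 is refused whole. A call with a gripper value outside its range is refused whole. The fingers move at their own pace and stop on an object; the grip force is fixed at half the most. Time passes only in rows, so rows that repeat a pose let the fingers close. It gives the time, the measured TCP pose, the force, the opening and the grip force at its end, in the units of the state.
- ctrl.get_obs(): the state, without advancing time (a new reading comes with each control period).
- ctrl.get_image(name): name is "scene" or "top"; returns (picture, depth): 480x640x3 uint8, red, green, blue; 480x640 float32, mm along the optical axis (not along the pixel's ray), 0 where there is no reading.
- ctrl.camera_info(name): a dict with "intrinsics" (3x3 intrinsics, pixels), "R" (3x3) and "t" (3): a world point X has camera coordinates R X + t. Camera axes: x right, y down, z forward; pixel columns grow to the right and rows downward; lengths in mm; the calibration is good to about 2 mm. A picture is of the moment at which its call begins. camera_info takes no time and is no camera call.
- ctrl.close_job(): hands the job in; it is judged then, once.
The state is a dict: "t": time; "qpos": joint angles; "qvel": joint speeds; "joint_torque": joint torques, N m; "ee_pos": TCP position; "orientation": TCP orientation; "ft_force": force on the tool from outside, world axes, zero at the start; "moment": the same for the moment, N m; "width": finger opening in mm; "grasp_force": force on a finger pad.
Only numpy, scipy, OpenCV 4.12 (cv2) and the standard library are available. Lean on these libraries where they do the work, as an engineer would, in place of code of your own. Each camera call takes 0.05 s, during which the arm holds its last target. There are 200 camera calls.

### The job

The two plain steel posts standing on the bench look the same, but one is solid and the other hollow. Lift them to feel which is which, then stand the heavy solid one upright on the floor of the square steel tray and the light hollow one upright on the floor of the long wooden tray, and let go of both.

Things in the scene. Friction and masses are not known exactly. Their poses are not given: they have to be found in the camera images.
- post_1_center (a point): Plain turned-steel standoff post standing upright: a bare round cylinder, 40 mm diameter, 80 mm tall, both ends closed and flat, a shallow groove near the top. Point at its centre, 40 mm above its underside; z is its long axis, upward. One of the two posts is solid inside and weighs 0.65 to 0.85 kg, the other is a hollow tube with closed ends and weighs 0.15 to 0.20 kg; outside they are the same, either may be the solid one, and only the weight in the hand tells.
- post_2_center (a point): Plain turned-steel standoff post standing upright: a bare round cylinder, 40 mm diameter, 80 mm tall, both ends closed and flat, a shallow groove near the top. Point at its centre, 40 mm above its underside; z is its long axis, upward. One of the two posts is solid inside and weighs 0.65 to 0.85 kg, the other is a hollow tube with closed ends and weighs 0.15 to 0.20 kg; outside they are the same, either may be the solid one, and only the weight in the hand tells.
- square_tray: Open square tray of bare steel, 190 x 190 mm, 30 mm high, walls and floor 5 mm thick, fixed to the bench. Origin at the centre of its underside, on the bench top; z up. The solid post goes in here.
- long_tray: Open long tray of pale wood, 250 mm along its x by 150 mm along its y, 30 mm high, walls and floor 5 mm thick, fixed to the bench. Origin at the centre of its underside, on the bench top; z up. The hollow post goes in here.
Not all that is in view belongs to the job. Leave any red look-alike of the part that bears post_2_center alone.

How it is judged (in metres and radians):
At the end, for the whole second after the job is handed in: The solid post stands on the floor of the square steel tray and the hollow post on the floor of the long wooden tray, each inside the walls, within 10 mm of standing height and within 10 degrees of upright. Which post is solid is judged by its weight on the tray floor (over 4 N is the solid one) (((x of post_1_center in the frame of square_tray between -0.08 and 0.08 m and y of post_1_center in the frame of square_tray between -0.08 and 0.08 m and z of post_1_center in the frame of square_tray between 0.035 and 0.055 m and angle between each of post_1_center, post_2_center's own z axis and vertical below 0.17 rad and x of post_2_center in the frame of long_tray between -0.11 and 0.11 m and y of post_2_center in the frame of long_tray between -0.06 and 0.06 m and z of post_2_center in the frame of long_tray between 0.035 and 0.055 m and contact force between post_1 and square_tray above 4 N and contact force between post_2 and long_tray below 4 N) or (x of post_2_center in the frame of square_tray between -0.08 and 0.08 m and y of post_2_center in the frame of square_tray between -0.08 and 0.08 m and z of post_2_center in the frame of square_tray between 0.035 and 0.055 m and angle between each of post_2_center, post_1_center's own z axis and vertical below 0.17 rad and x of post_1_center in the frame of long_tray between -0.11 and 0.11 m and y of post_1_center in the frame of long_tray between -0.06 and 0.06 m and z of post_1_center in the frame of long_tray between 0.035 and 0.055 m and contact force between post_2 and square_tray above 4 N and contact force between post_1 and long_tray below 4 N))); the robot touches nothing.
It also fails if it takes over 69 s, if anything falls off the work surface, if the arm or the gripper's body presses on something with over 40 N, if the wrist force passes 120 N, or if a joint passes its speed limit or range.

## Working session

There is one attempt and no reset: what is moved stays moved. The work goes in short steps, Python scripts to look and compute and a tool call to move; the robot and the scene stay as the last step left them, time stands still between calls to the robot, and variables do not carry over. Pictures are saved under pics/ and viewed, at most 10 in all, crops included, and the job is handed in when it is done.

Besides the shell and the picture viewer there is one more tool, called after ">>>" as name([rows], argument=value, ...), one row to a line, values as JSON. servo_tool: Moves the arm, as the interface text tells. Its arguments: {"type":"object","properties":{"rows":{"type":"array","items":{"type":"array","items":{"type":"number"}}}},"required":["rows"]}

```bash
mkdir -p pics
python3 - <<'E'
from workcell import ctrl
import cv2,numpy as np
for n in("top","scene"):
    im,d=ctrl.get_image(n); cv2.imwrite(f"pics/{n}0.png",im[:,:,::-1]); np.save(f"pics/{n}0.npy",d)
    c=ctrl.camera_info(n); print(n,np.round(c["intrinsics"],1).tolist(),np.round(c["R"],4).tolist(),np.round(c["t"],1))
print(ctrl.get_obs())
E
```

```text
top [[476.1, 0.0, 316.9], [0.0, 476.1, 240.1], [0.0, 0.0, 1.0]] [[-0.0943, -0.9955, 0.0061], [-0.9729, 0.0909, -0.2125], [0.2109, -0.026, -0.9772]] [ 33.5 521.3 779. ]
scene [[616.8, 0.0, 327.7], [0.0, 616.8, 246.9], [0.0, 0.0, 1.0]] [[-0.3418, 0.9398, -0.0025], [0.8229, 0.298, -0.4838], [-0.4539, -0.1674, -0.8752]] [ 161.1 -392.1 1392.8]
{'t': 0.1, 'qpos': array([-1.17801674e+00,  4.23775591e-01,  1.63060784e+00,  2.30816230e-07,
        1.08861925e+00, -1.90007113e-02]), 'qvel': array([-1.07608240e-04, -2.05047353e-03, -1.59245758e-03,  1.37624943e-03,
       -1.78729746e-04,  2.21719921e-05]), 'joint_torque': array([-1.23499349e-04, -5.45616925e+01, -2.74325591e+01,  6.44984655e-02,
        1.87912246e-02,  9.74904850e-07]), 'ee_pos': array([ 249.97885654, -572.27462739,  221.97471833]), 'orientation': array([-3.07388406e+00, -6.41979352e-01,  4.11032405e-04]), 'ft_force': array([-0.21935742, -0.01027052, -0.32450015]), 'moment': array([-0.05500284,  0.0389875 ,  0.00804968]), 'grasp_force': 0.0, 'width': 87.89708548960115}
```

View pics/top0.png

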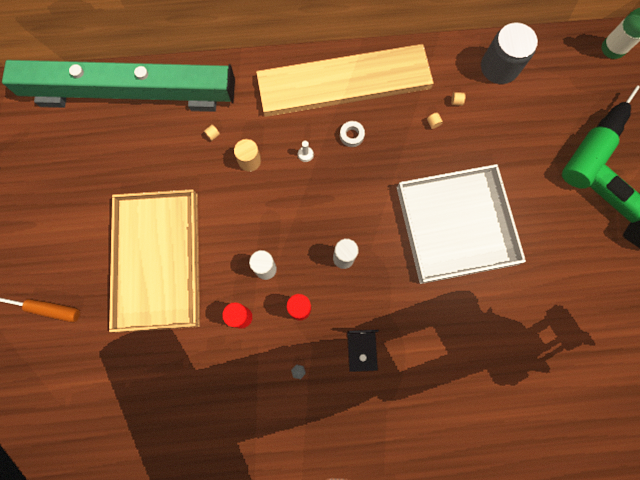

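View pics/scene0.png

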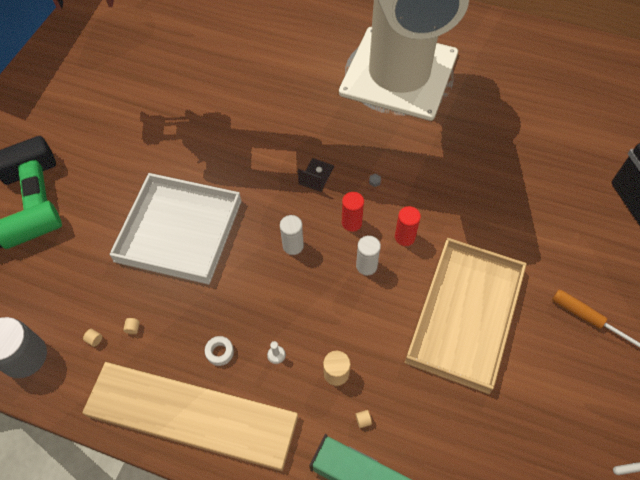

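Top view: the plain steel posts are at (262,265) and (345,253), with red look-alikes at (237,315) and (298,306) to be left alone. The steel tray is at (460,223) and the wooden tray at (153,260). The other grey things, the ring at (352,133) and the stud at (306,152), don't match the posts' description. Next I'll measure and make a confirming crop.

```bash
cat > h.py <<'E'
from workcell import ctrl
import cv2,numpy as np
def cloud(n,d):
    c=ctrl.camera_info(n);K=c["intrinsics"];v,u=np.mgrid[0:480,0:640]
    P=np.stack([(u-K[0,2])/K[0,0]*d,(v-K[1,2])/K[1,1]*d,d],-1)
    return (P-np.array(c["t"]))@np.array(c["R"])   # R^T(p-t)
def ray(n,uv,z):
    c=ctrl.camera_info(n);R=np.array(c["R"]);t=np.array(c["t"]);C=-R.T@t
    r=R.T@np.linalg.inv(c["intrinsics"])@np.array([*uv,1.]);return C+r*(z-C[2])/r[2]
E
python3 - <<'E'
from h import *
for n,ps,tr in(("top",[(262,265),(345,253),(237,315),(298,306)],[(460,223),(153,260)]),("scene",[(368,255),(292,235),(408,225),(353,212)],[(178,228),(468,315)])):
    d=np.load(f"pics/{n}0.npy");X=cloud(n,d)
    for u,v in ps:
        b=np.zeros((480,640),bool);b[v-30:v+30,u-22:u+22]=1
        m=b&(X[...,2]>75)&(X[...,2]<90)&(d>0)
        _,l,s,c=cv2.connectedComponentsWithStats(m.astype(np.uint8))
        p=X[m]; (cx,cy),r=cv2.minEnclosingCircle(p[:,:2].astype(np.float32))
        print(n,(u,v),m.sum(),np.median(p,0).round(1),(round(cx),round(cy),round(r)))
    for u,v in tr:
        b=np.zeros((480,640),bool);b[v-90:v+90,max(u-85,0):u+85]=1
        m=b&(X[...,2]>22)&(X[...,2]<36)&(d>0)
        m=cv2.morphologyEx(m.astype(np.uint8),cv2.MORPH_CLOSE,np.ones((5,5)))
        _,l,s,c=cv2.connectedComponentsWithStats(m);k=1+s[1:,4].argmax()
        print(n,"tray",cv2.minAreaRect(X[l==k][:,:2].astype(np.float32)), s[k],"floor z",X[v,u].round(1))
im=cv2.imread("pics/top0.png")[220:340,200:380];cv2.imwrite("pics/crop.png",cv2.resize(im,None,fx=4,fy=4,interpolation=2))
E
```

```text
top (262, 265) 433 [488.3  83.4  80.2] (489, 84, 20)
top (345, 253) 428 [494.9 -61.7  80.2] (495, -62, 20)
top (237, 315) 465 [404.7 133.1  80.2] (405, 133, 20)
top (298, 306) 448 [409.   27.   80.2] (409, 27, 20)
top tray ((509.19140625, -174.95086669921875), (218.51443481445312, 435.9188232421875), 15.393261909484863) [ 398  165  127  118 1485] floor z [ 540.4 -287.3    7.3]
top tray ((506.07061767578125, 177.84732055664062), (387.37030029296875, 265.15069580078125), 81.39156341552734) [ 109  190   88  143 1669] floor z [523.5 286.7   6.9]
scene (368, 255) 362 [490.3  83.7  80.5] (490, 83, 21)
scene (292, 235) 354 [497.5 -61.4  80.6] (495, -62, 22)
scene (408, 225) 342 [407.  133.1  80.5] (405, 133, 21)
scene (353, 212) 412 [415.7  31.1  80.5] (438, 51, 57)
scene tray ((757.6805419921875, -130.82516479492188), (789.3974609375, 255.8416290283203), 34.61170196533203) [ 110  173  130  106 1587] floor z [ 538.1 -283.1    6. ]
scene tray ((703.3057861328125, 276.91961669921875), (150.13548278808594, 616.4807739257812), 88.71259307861328) [ 406  238  120  152 1587] floor z [525.  285.9   7.7]
```

View pics/crop.png

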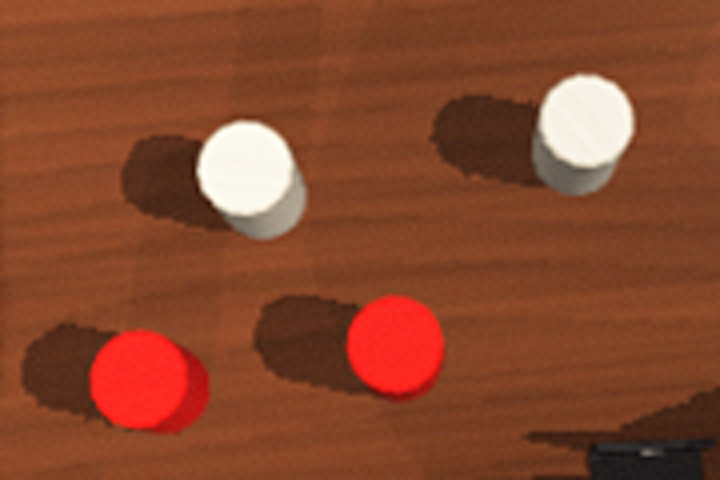

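The crop shows the two plain grey posts at full-frame (261,262) and (346,250), distinct from the red pair. Post A is at (489,84) and post B at (495,-62). I'll go to B first, with no turn needed, since the fingers clear the reds at this yaw.

>>> servo_tool([
  [0, 0, 0, 0.1, -0.09, 0, 85],
  [0, 0, 0, 0.27, -0.23, 0, 85],
  [0, 0, 0, 0.45, -0.39, 0, 85],
  [0, 0, 0, 0.63, -0.54, 0, 85],
  [0, 0, 0, 0.81, -0.7, 0, 85],
  [0, 0, 0, 0.99, -0.85, 0, 85],
])

```text
t: 0.85
ee_pos: [363.8, -336.1, 222.4]
orientation: [-3.075, -0.642, 0.0]
ft_force: [0.4, -0.1, 0.1]
width: 85.0
grasp_force: 0.0
```

>>> servo_tool([
  [0, 0, 0, 0.18, -0.16, 0, 85],
  [0, 0, 0, 0.36, -0.31, 0, 85],
  [0, 0, 0, 0.54, -0.47, 0, 85],
  [0, 0, 0, 0.72, -0.62, 0, 85],
  [0, 0, 0, 0.9, -0.78, 0.1, 85],
  [0, 0, 0, 1, -0.87, 0.2, 85],
  [0, 0, 0, 1, -0.87, 0.2, 85],
  [0, 0, 0, 1, -0.87, 0.2, 85],
])

```text
t: 1.85
ee_pos: [477.1, -98.6, 182.9]
orientation: [3.075, 0.643, -0.0]
ft_force: [-0.0, -0.1, -0.1]
width: 85.5
grasp_force: 0.0
```

```bash
cat >> h.py <<'E'
from scipy.spatial.transform import Rotation as Ro
def to(*p):
    o=ctrl.get_obs();R=Ro.from_rotvec(o["orientation"]).as_matrix()
    return (R.T@(np.array(p)-o["ee_pos"])/200).round(3)
E
python3 - <<'E'
from h import *
o=ctrl.get_obs();print(o["t"],o["ee_pos"],o["orientation"],o["ft_force"],o["width"])
print(to(495,-62,31),to(495,-62,110))
for c in([(400,183),(498,166),(524,261),(421,282)],[(112,193),(195,190),(199,327),(110,331)]):
    p=np.array([ray("top",q,30) for q in c]);print(p.mean(0).round(),p.round()[:,:2].tolist())
E
```

```text
1.85 [477.07895268 -98.61685814 182.89682972] [ 3.07506871e+00  6.42583763e-01 -3.63152813e-04] [-0.02386124 -0.13706868 -0.09039573] 85.46972507019517
[ 0.156 -0.132  0.759] [ 0.156 -0.132  0.364]
[ 537. -281.   30.] [[622.0, -180.0], [638.0, -368.0], [455.0, -383.0], [435.0, -193.0]]
[522. 277.  30.] [[651.0, 352.0], [643.0, 199.0], [393.0, 202.0], [401.0, 356.0]]
```

>>> servo_tool([
  [0, 0, 0, 0.08, -0.07, 0, 85],
  [0, 0, 0, 0.156, -0.132, 0.1, 85],
  [0, 0, 0, 0.156, -0.132, 0.25, 85],
  [0, 0, 0, 0.156, -0.132, 0.42, 85],
  [0, 0, 0, 0.156, -0.132, 0.58, 85],
  [0, 0, 0, 0.156, -0.132, 0.7, 85],
  [0, 0, 0, 0.156, -0.132, 0.755, 85],
  [0, 0, 0, 0.156, -0.132, 0.755, 85],
])

```text
t: 2.85
ee_pos: [495.2, -62.2, 31.8]
orientation: [-3.075, -0.641, 0.001]
ft_force: [0.4, -0.4, -0.1]
width: 85.3
grasp_force: 0.0
```

>>> servo_tool([
  [0, 0, 0, 0, 0, 0, 30],
  [0, 0, 0, 0, 0, 0, 30],
  [0, 0, 0, 0, 0, 0, 30],
  [0, 0, 0, 0, 0, 0, 30],
  [0, 0, 0, 0, 0, 0, 30],
  [0, 0, 0, 0, 0, 0, 30],
  [0, 0, 0, 0, 0, 0, 30],
  [0, 0, 0, 0, 0, 0, 30],
])

```text
t: 3.85
ee_pos: [495.3, -61.5, 31.8]
orientation: [-3.075, -0.642, -0.0]
ft_force: [-0.6, 0.2, 4.1]
width: 39.6
grasp_force: 30.0
```

>>> servo_tool([
  [0, 0, 0, 0, 0, -0.05, 30],
  [0, 0, 0, 0, 0, -0.15, 30],
  [0, 0, 0, 0, 0, -0.28, 30],
  [0, 0, 0, 0, 0, -0.4, 30],
  [0, 0, 0, 0, 0, -0.5, 30],
  [0, 0, 0, 0, 0, -0.5, 30],
  [0, 0, 0, 0, 0, -0.5, 30],
  [0, 0, 0, 0, 0, -0.5, 30],
])

```text
t: 4.85
ee_pos: [494.5, -61.4, 130.8]
orientation: [-3.075, -0.642, 0.003]
ft_force: [-0.0, 0.6, -1.9]
width: 39.7
grasp_force: 30.0
```

>>> servo_tool([
  [0, 0, 0, 0, 0, 0, 30],
  [0, 0, 0, 0, 0, 0, 30],
])

```text
t: 5.1
ee_pos: [495.0, -61.5, 131.3]
orientation: [-3.075, -0.642, 0.001]
ft_force: [-0.3, -0.1, -2.1]
width: 39.4
grasp_force: 30.0
```

Run:
```python
from h import *
o=ctrl.get_obs();print(o["t"],o["ee_pos"],o["orientation"],o["ft_force"],o["moment"],o["width"])
print(to(538,-283,150),to(523,282,150))
```

```text
5.1 [495.04522602 -61.4923574  131.26092443] [-3.07496392e+00 -6.42241731e-01  1.18846759e-03] [-0.25600825 -0.08248774 -2.13871484] [ 0.01328371 -0.01280472  0.00971144] 39.4453048576809
[-0.247  1.101 -0.094] [ 0.815 -1.518 -0.094]
```

2 N in the hand: B is hollow, so it goes to the wooden tray. The path passes over A with extra lift.

>>> servo_tool([
  [0, 0, 0, 0, 0, -0.1, 30],
  [0, 0, 0, 0.06, -0.1, -0.15, 30],
  [0, 0, 0, 0.14, -0.26, -0.15, 30],
  [0, 0, 0, 0.24, -0.44, -0.15, 30],
  [0, 0, 0, 0.34, -0.62, -0.15, 30],
  [0, 0, 0, 0.43, -0.8, -0.15, 30],
  [0, 0, 0, 0.51, -0.95, -0.15, 30],
])

```text
t: 5.98
ee_pos: [512.5, 154.9, 161.5]
orientation: [-3.075, -0.643, 0.0]
ft_force: [0.6, -0.0, -3.1]
width: 39.5
grasp_force: 30.0
```

>>> servo_tool([
  [0, 0, 0, 0.09, -0.17, 0, 30],
  [0, 0, 0, 0.18, -0.34, 0, 30],
  [0, 0, 0, 0.26, -0.48, 0, 30],
  [0, 0, 0, 0.305, -0.568, 0, 30],
  [0, 0, 0, 0.305, -0.568, 0, 30],
  [0, 0, 0, 0.305, -0.568, 0, 30],
])

```text
t: 6.72
ee_pos: [522.7, 280.9, 161.4]
orientation: [3.075, 0.642, -0.002]
ft_force: [-0.3, -0.9, -1.8]
width: 39.5
grasp_force: 30.0
```

Run:
```python
from h import *
o=ctrl.get_obs();print(o["t"],o["ee_pos"],o["orientation"],o["ft_force"],o["width"])
print(to(523,282,37))
im,d=ctrl.get_image("scene");cv2.imwrite("pics/s1.png",im[:,:,::-1])
```

```text
6.725 [522.74792304 280.92853636 161.40147246] [ 3.07478065e+00  6.41664692e-01 -1.53416640e-03] [-0.30119573 -0.88742719 -1.83598742] 39.539425277296196
[ 0.004 -0.005  0.622]
```

View pics/s1.png

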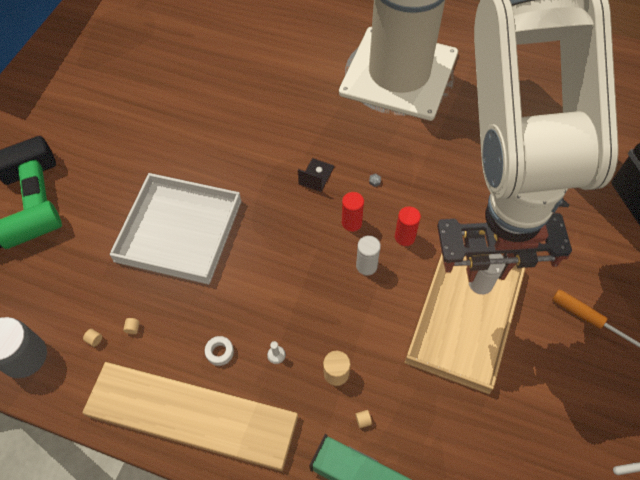

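The post is in hand over the wooden tray, near (485,275). TCP height should be 31.8 + 5 = 36.8 at floor contact, so I'll lower by 0.62.

>>> servo_tool([
  [0, 0, 0, 0, 0, 0.08, 30],
  [0, 0, 0, 0, 0, 0.2, 30],
  [0, 0, 0, 0, 0, 0.33, 30],
  [0, 0, 0, 0, 0, 0.46, 30],
  [0, 0, 0, 0, 0, 0.55, 30],
  [0, 0, 0, 0, 0, 0.6, 30],
  [0, 0, 0, 0, 0, 0.615, 30],
  [0, 0, 0, 0, 0, 0.62, 30],
  [0, 0, 0, 0, 0, 0.62, 30],
  [0, 0, 0, 0, 0, 0.62, 30],
])

```text
t: 8.02
ee_pos: [523.4, 282.2, 38.3]
orientation: [-3.075, -0.642, -0.002]
ft_force: [0.0, -0.4, -2.1]
width: 39.8
grasp_force: 30.0
```

Still free, about 1.5 mm up.

>>> servo_tool([
  [0, 0, 0, 0, 0, 0.004, 30],
  [0, 0, 0, 0, 0, 0.008, 30],
  [0, 0, 0, 0, 0, 0.008, 30],
  [0, 0, 0, 0, 0, 0.008, 30],
])

```text
t: 8.52
ee_pos: [523.3, 282.1, 36.8]
orientation: [-3.075, -0.642, -0.001]
ft_force: [-1.1, -1.0, 4.2]
width: 40.2
grasp_force: 30.0
```

>>> servo_tool([
  [0, 0, 0, 0, 0, 0, 42],
  [0, 0, 0, 0, 0, 0, 46],
  [0, 0, 0, 0, 0, 0, 60],
  [0, 0, 0, 0, 0, 0, 75],
  [0, 0, 0, 0, 0, 0, 75],
  [0, 0, 0, 0, 0, -0.05, 75],
  [0, 0, 0, 0, 0, -0.17, 75],
  [0, 0, 0, 0, 0, -0.33, 75],
  [0, 0, 0, 0, 0, -0.5, 85],
  [0, 0, 0, 0, 0, -0.58, 85],
])

```text
t: 9.78
ee_pos: [524.0, 282.4, 154.5]
orientation: [-3.074, -0.642, -0.005]
ft_force: [-0.0, -0.2, -0.8]
width: 84.9
grasp_force: 0.0
```

Run:
```python
from h import *
o=ctrl.get_obs();print(o["t"],o["ee_pos"],o["orientation"],o["ft_force"],o["width"])
print(to(489,84,150),to(489,84,31.5))
```

```text
9.775 [524.00913435 282.42130145 154.54727233] [-3.07436709 -0.64219406 -0.00499735] [-0.04581385 -0.16701179 -0.80227521] 84.8508519151695
[-0.558  0.839  0.021] [-0.56   0.839  0.613]
```

>>> servo_tool([
  [0, 0, 0, -0.06, 0.09, 0, 85],
  [0, 0, 0, -0.17, 0.25, 0, 85],
  [0, 0, 0, -0.28, 0.42, 0, 85],
  [0, 0, 0, -0.39, 0.59, 0, 85],
  [0, 0, 0, -0.49, 0.74, 0, 85],
  [0, 0, 0, -0.558, 0.839, 0, 85],
  [0, 0, 0, -0.558, 0.839, 0, 85],
  [0, 0, 0, -0.558, 0.839, 0, 85],
])

```text
t: 10.78
ee_pos: [487.4, 83.3, 151.4]
orientation: [-3.075, -0.641, 0.002]
ft_force: [0.8, 0.2, 0.4]
width: 84.9
grasp_force: 0.0
```

>>> servo_tool([
  [0, 0, 0, 0, 0, 0.08, 85],
  [0, 0, 0, 0, 0, 0.2, 85],
  [0, 0, 0, 0, 0, 0.33, 85],
  [0, 0, 0, 0, 0, 0.46, 85],
  [0, 0, 0, 0, 0, 0.56, 85],
  [0, 0, 0, 0, 0, 0.61, 85],
  [0, 0, 0, 0, 0, 0.61, 85],
  [0, 0, 0, 0, 0, 0.61, 85],
])

```text
t: 11.78
ee_pos: [488.4, 83.7, 30.4]
orientation: [3.075, 0.643, 0.001]
ft_force: [-0.5, -0.5, -1.0]
width: 84.8
grasp_force: 0.0
```

>>> servo_tool([
  [0, 0, 0, 0, 0, 0, 30],
  [0, 0, 0, 0, 0, 0, 30],
  [0, 0, 0, 0, 0, 0, 30],
  [0, 0, 0, 0, 0, 0, 30],
  [0, 0, 0, 0, 0, 0, 30],
  [0, 0, 0, 0, 0, 0, 30],
  [0, 0, 0, 0, 0, 0, 30],
  [0, 0, 0, 0, 0, 0, 30],
])

```text
t: 12.78
ee_pos: [488.0, 83.4, 30.1]
orientation: [3.075, 0.642, 0.0]
ft_force: [-0.4, -1.6, 1.4]
width: 39.7
grasp_force: 30.0
```

>>> servo_tool([
  [0, 0, 0, 0, 0, -0.05, 30],
  [0, 0, 0, 0, 0, -0.15, 30],
  [0, 0, 0, 0, 0, -0.28, 30],
  [0, 0, 0, 0, 0, -0.42, 30],
  [0, 0, 0, 0, 0, -0.54, 30],
  [0, 0, 0, 0, 0, -0.6, 30],
  [0, 0, 0, 0, 0, -0.6, 30],
  [0, 0, 0, 0, 0, -0.6, 30],
  [0, 0, 0, 0, 0, -0.6, 30],
])

```text
t: 13.9
ee_pos: [487.3, 83.4, 149.1]
orientation: [-3.075, -0.642, 0.003]
ft_force: [-0.5, -0.9, -8.5]
width: 39.8
grasp_force: 30.0
```

Run:
```python
from h import *
o=ctrl.get_obs();print(o["t"],o["ee_pos"],o["orientation"],o["ft_force"],o["width"])
print(to(538,-283,150))
```

```text
13.9 [487.25153062  83.4000637  149.0828772 ] [-3.07510867 -0.64225952  0.00323943] [-0.48026989 -0.86991639 -8.49692816] 39.76355171485038
[-0.501  1.78  -0.005]
```

A weighs 8 N, so it is the solid one and goes to the steel tray.

>>> servo_tool([
  [0, 0, 0, -0.02, 0.08, 0, 30],
  [0, 0, 0, -0.07, 0.23, 0, 30],
  [0, 0, 0, -0.12, 0.42, 0, 30],
  [0, 0, 0, -0.17, 0.61, 0, 30],
  [0, 0, 0, -0.22, 0.8, 0, 30],
  [0, 0, 0, -0.265, 0.95, 0, 30],
])

```text
t: 14.65
ee_pos: [515.4, -114.3, 149.7]
orientation: [3.075, 0.641, -0.001]
ft_force: [0.1, -1.1, -8.5]
width: 39.9
grasp_force: 30.0
```

>>> servo_tool([
  [0, 0, 0, -0.05, 0.18, 0, 30],
  [0, 0, 0, -0.1, 0.36, 0, 30],
  [0, 0, 0, -0.15, 0.54, 0, 30],
  [0, 0, 0, -0.2, 0.71, 0, 30],
  [0, 0, 0, -0.236, 0.83, 0, 30],
  [0, 0, 0, -0.236, 0.83, 0, 30],
  [0, 0, 0, -0.236, 0.83, 0, 30],
  [0, 0, 0, -0.236, 0.83, 0, 30],
])

```text
t: 15.65
ee_pos: [538.4, -281.9, 149.9]
orientation: [-3.074, -0.644, 0.001]
ft_force: [0.0, 0.2, -8.1]
width: 39.9
grasp_force: 30.0
```

Run:
```python
from h import *
o=ctrl.get_obs();print(o["t"],o["ee_pos"],o["orientation"],o["ft_force"],o["width"])
print(to(538,-283,37))
im,d=ctrl.get_image("scene");cv2.imwrite("pics/s2.png",im[:,:,::-1])
```

```text
15.65 [ 538.38383276 -281.8916678   149.87807015] [-3.07424528e+00 -6.43554427e-01  9.23496773e-04] [ 0.02388825  0.19971041 -8.07736828] 39.9190639489855
[-0.004  0.005  0.564]
```

View pics/s2.png

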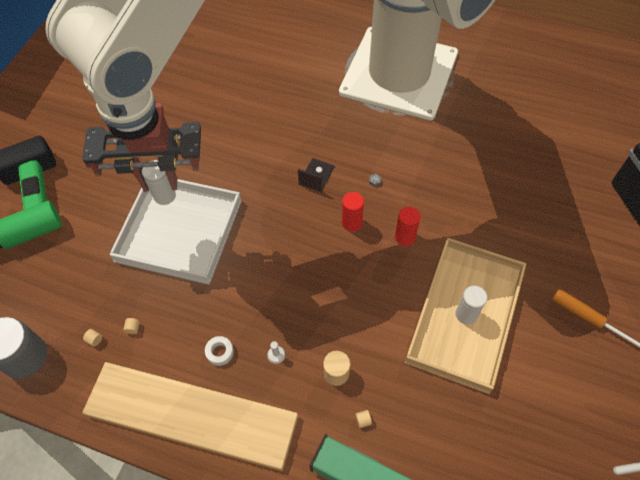

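The hollow post stands upright in the wooden tray at (470,305), and the solid one is in hand over the steel tray at (160,185). Floor contact should come at a TCP height of about 35.3.

>>> servo_tool([
  [0, 0, 0, 0, 0, 0.08, 30],
  [0, 0, 0, 0, 0, 0.2, 30],
  [0, 0, 0, 0, 0, 0.33, 30],
  [0, 0, 0, 0, 0, 0.45, 30],
  [0, 0, 0, 0, 0, 0.53, 30],
  [0, 0, 0, 0, 0, 0.56, 30],
  [0, 0, 0, 0, 0, 0.566, 30],
  [0, 0, 0, 0, 0, 0.566, 30],
  [0, 0, 0, 0, 0, 0.566, 30],
])

```text
t: 16.82
ee_pos: [539.2, -283.1, 37.7]
orientation: [3.074, 0.642, 0.002]
ft_force: [0.5, -0.1, -8.5]
width: 39.8
grasp_force: 30.0
```

>>> servo_tool([
  [0, 0, 0, 0, 0, 0.005, 30],
  [0, 0, 0, 0, 0, 0.01, 30],
  [0, 0, 0, 0, 0, 0.01, 30],
  [0, 0, 0, 0, 0, 0.01, 30],
])

```text
t: 17.32
ee_pos: [538.8, -282.9, 35.2]
orientation: [3.075, 0.642, 0.0]
ft_force: [-0.7, -0.2, -3.2]
width: 39.8
grasp_force: 30.0
```

On the floor, partly unloaded. One more 0.4 mm, then release and rise.

>>> servo_tool([
  [0, 0, 0, 0, 0, 0.002, 30],
  [0, 0, 0, 0, 0, 0.002, 42],
  [0, 0, 0, 0, 0, 0.002, 46],
  [0, 0, 0, 0, 0, 0.002, 60],
  [0, 0, 0, 0, 0, 0.002, 75],
  [0, 0, 0, 0, 0, 0.002, 80],
  [0, 0, 0, 0, 0, -0.06, 80],
  [0, 0, 0, 0, 0, -0.2, 80],
  [0, 0, 0, 0, 0, -0.4, 80],
  [0, 0, 0, 0, 0, -0.6, 80],
])

```text
t: 18.58
ee_pos: [538.6, -282.8, 156.8]
orientation: [3.075, 0.642, 0.0]
ft_force: [0.4, 0.7, -0.4]
width: 79.8
grasp_force: 0.0
```

>>> servo_tool([
  [0, 0, 0, -0.1, 0.1, -0.15, 80],
  [0, 0, 0, -0.3, 0.25, -0.25, 80],
  [0, 0, 0, -0.5, 0.4, -0.25, 80],
  [0, 0, 0, -0.6, 0.5, -0.25, 80],
  [0, 0, 0, -0.6, 0.5, -0.25, 80],
  [0, 0, 0, -0.6, 0.5, -0.25, 80],
])

```text
t: 19.32
ee_pos: [468.8, -422.0, 205.2]
orientation: [-3.075, -0.642, -0.0]
ft_force: [0.1, 0.6, 0.1]
width: 79.6
grasp_force: 0.0
```

Run:
```python
from h import *
o=ctrl.get_obs();print(o["t"],o["ee_pos"],o["ft_force"],o["width"])
im,d=ctrl.get_image("top");cv2.imwrite("pics/t3.png",im[:,:,::-1]);X=cloud("top",d)
for c in((538,-283),(523,282)):
    m=(np.hypot(X[...,0]-c[0],X[...,1]-c[1])<35)&(X[...,2]>75)&(X[...,2]<95);p=X[m]
    print(m.sum(),p.mean(0) if m.any() else None,p.std(0))
```

```text
19.325 [ 468.82799718 -421.95322761  205.24235291] [0.11615948 0.55681491 0.08765782] 79.58512121534571
436 [ 538.23641784 -281.16655486   85.0227572 ] [10.0853079  10.30631831  1.92986893]
463 [522.50705368 280.57919559  84.61490713] [10.15044179 10.2946965   1.97696331]
```

View pics/t3.png

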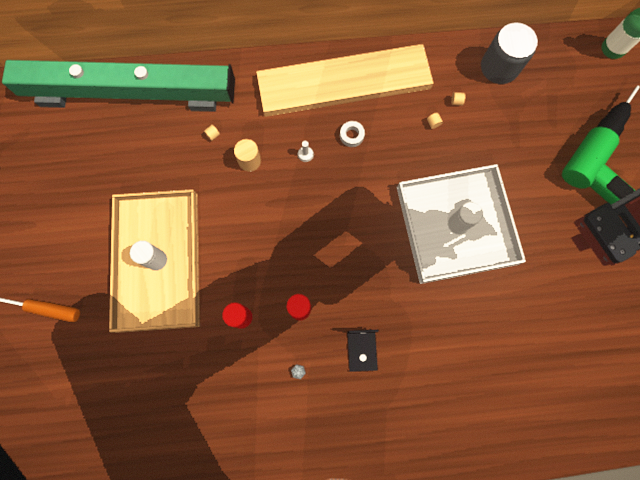

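The top view shows both posts upright in their trays: the hollow one at (143,253) and the solid one at (466,217). Their tops are at z ≈ 85 mm, and the arm is clear.

```bash
python3 -c "
from workcell import ctrl
print(ctrl.close_job())"
```

```text
the job is handed in; nothing more can be done
None
```

The solid post (about 8 N in the hand) stands upright in the square steel tray and the hollow one (about 2 N) in the long wooden tray; both are released, and the job was handed in at about 19 s (no verdict was returned).

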